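# Hold a lock cover flush on a tilted lock case

## Task

Pick up the loose lock cover by its brass thumb turn and lay it squarely on the open lock case in the tilting fixture, its plate tilted to the slope so that it sits flush all round with its edges in line with the case's edges. Press it gently until the sprung case has sunk about half of its 12 mm travel, not to the bottom, and finish still gripping the turn and holding the cover there, so that the screws can be driven; leave the jar, padlock, carton and screwdriver alone.

Things in the scene. Friction and masses are not known exactly. Their poses are not given: they have to be found in the camera images.
- cover: Lock cover: steel plate 94 (x) by 60 (y) by 4 mm, flat on the bench at first, with a brass thumb turn on its middle along +z: a paddle 28 mm wide (x), 12 thick (y), from 4 to 40 mm above the underside; grip it across the 12 mm (along y). Origin: centre of the underside; x along the length. The same turned half round. 0.14 to 0.23 kg.
- fixture: Green fixture fixed to the bench: base 150 (x) by 130 (y) by 18 mm, two cheeks (112 mm over both in y, 90 mm high) holding an aluminium cradle at a slope about a stiff level hinge along y, 75 mm up. The slope, 10 to 35 degrees, differs each time and does not yield. Origin: centre of the base's underside; downhill is its -x side, towards the robot.
- case_face (a point): Middle of the mouth of the grey open lock case in the cradle, in its rim plane, 44 mm from the hinge line. Case 94 (x) by 60 (y) by 22 mm, walls 6 mm, works below the rim. x: uphill, along its length; y: level; z: straight out of the rim plane. The cover's underside belongs here on the rim, x along x either way round. Moves as the case sinks.
- nest (a joint): How far the sprung case has sunk straight into the slope (along -z of case_face), in m: 0 = up at its stop, as at the start; 0.012 = bottomed. It starts to sink at about 3 N of push and gives 1 mm for each 0.8 N more: half way is about 8 N, the cover's own weight included.
- jar: Glass jar of screws with a steel lid, 70 mm across, 90 mm high, standing on the bench; origin at the centre of its underside. Leave alone.
- padlock: Brass padlock lying flat, body 42 by 50 by 22 mm, with a steel shackle reaching 60 mm to its +x from the origin, which is the centre of the body's underside. Leave alone.
- carton: Yellow carton with a red band, 60 by 85 by 40 mm high; origin at the centre of its underside. Leave alone.
- screwdriver: Screwdriver with an orange handle, 190 mm long, about 26 mm thick, lying on the bench along its x. Leave alone.

How it is judged:
By the outcome, as a careful person would: the job done as asked, in the order asked, and still so for the second after the job is handed in, while the arm keeps its last pose, push and grip.
It also fails if it takes over 38 s, if anything falls off the work surface, if the arm or the gripper's body presses on something with over 40 N, if the wrist force passes 120 N, or if a joint passes its speed limit or range.

## Robot

A 6-joint arm with a two-finger parallel gripper is mounted at the origin on the work surface. World frame = base frame: x ahead of the robot, y to its left, z up, the work surface at z = 0. Lengths are in m, angles in degrees, forces in N, time in s.
With the tool pointing down it reaches from about 0.35 to 0.875 m from the base axis. Payload 4.2 kg.
Tool frame: the origin (TCP) lies midway between the tips of the shut fingers; the grasp point (between the pads) lies 19 mm behind it; z points along the fingers, y is the line along which they close (so a half turn about z gives the same grasp; the last joint's range is limited). The gripper opens to 87 mm and grips with 3 to 60 N. Pads are 19 mm wide; open, the fingers measure 117 mm over their backs; the gripper's body (75 mm by 190 mm) begins 51 mm behind the grasp point.
Start: joints at [79.16, 22.042, 0.453, 0, -68.411, -14.817], TCP at [0.271, 0.563, 0.223] pointing down, gripper open.
Joint ranges: [-179.83, 179.83], [-69.29, 118.12], [-61.27, 80.66], [-181.25, 117.63], [-171.15, -9.14], [-177.46, 177.46]. Speed limits (degrees/s): [159.86, 159.86, 180, 180, 180, 180].

## Interface

Orientations are given as a 3x3 rotation matrix whose columns are the frame's x, y, z axes.
In Python, from station import r, vision, sense gives the robot as it stands (r), with the cameras (vision) and the readings as plain functions.
- The arm moves only by the tool step_hand, called after "Request:" by a JSON object that holds its "method" and its "body". Schema: {"type":"object","properties":{"motion":{"type":"array","items":{"type":"array","items":{"type":"number"},"minItems":7,"maxItems":7},"minItems":1,"maxItems":8},"only":{"type":"string"},"quiet":{"type":"boolean"},"lines":{"type":"string"}},"required":["motion"],"additionalProperties":false}. motion is a list of rows, 1 to 8 of them, each of 7 numbers: the opening from 0.0 (shut) to 1.0 (fully open), then dx, dy, dz in units of 100 mm, then a rotation vector rx, ry, rz in units of 5 degrees; each row is the pose to reach, as a shift and turn from the pose commanded when the call began, along the tool's axes at that moment; what a row does not reach only later rows make up. A row lasts 1/10 s, in which the tool goes at most 0.05 m and 8.59 degrees, less where a joint would pass 70% of its speed; a pose out of reach is approached as far as the arm can. The fingers move at their own pace and stop on an object; the grip force is fixed at half the most. Time passes only in rows, so rows that do not move let the fingers close. The tool returns the time, the measured TCP pose, the force, the opening and the grip force at its end. only (a regular expression) keeps the lines of the reply that match it, lines (a string "A,B") keeps lines A to B, and quiet returns only ok. Input that does not fit is refused with a message, and nothing moves.
- sense(): the state, without advancing time (a new reading comes with each control period).
- vision.capture(name): name is "scene" or "top" or "wrist"; returns a dict with "pixels" (384x512x3 uint8, red, green, blue), "z_map" (384x512 float32, m along the optical axis (not along the pixel's ray), 0 where there is no reading), "K" (3x3 intrinsics, pixels), "world_from_camera" (4x4, takes a point from camera to world coordinates). Camera axes: x right, y up, looking along -z (the intrinsics and any distortion apply to the point x, -y, -z); pixel columns grow to the right and rows downward; lengths in m; the calibration is good to about 2 mm. A picture is of the moment at which its call begins.
- r.finish_job(): hands the job in; it is judged then, once.
The state is a dict: "time_s": time; "joints": joint angles; "joint_velocities": joint speeds; "effort": joint torques, N m; "tcp_pos": TCP position; "ee_rot": TCP orientation; "wrist_force": force on the tool from outside, world axes, zero at the start; "moment": the same for the moment, N m; "gripper_width": opening from 0.0 (shut) to 1.0 (fully open); "gripper_force": force on a finger pad.
Only numpy, scipy, OpenCV 4.12 (cv2) and the standard library are available. Lean on these libraries where they do the work, as an engineer would, in place of code of your own. Each camera call takes 0.05 s, during which the arm holds its last target. There are 200 camera calls.

## Working session

There is one attempt and no reset: what is moved stays moved. The work goes in short steps, Python scripts to look and compute and a tool call to move; the robot and the scene stay as the last step left them, time stands still between calls to the robot, and variables do not carry over. Pictures are saved under pics/ and viewed, at most 10 in all, crops included, and the job is handed in when it is done.

```bash
ls; mkdir -p pics; python3 - <<'E'
from station import r, vision, sense
import cv2,numpy as np
s=sense(); print(s)
for n in ("scene","top"):
    c=vision.capture(n); cv2.imwrite(f"pics/{n}0.png",c["pixels"][:,:,::-1]); np.savez(f"{n}0.npz",**c); print(n,c["K"],c["world_from_camera"])
E
```

```text
pics
station.py
{'time_s': 0.0, 'joints': array([ 7.91582800e+01,  2.20889528e+01,  3.79096130e-01, -2.85487058e-02,
       -6.84099822e+01, -1.48175356e+01]), 'joint_velocities': array([-0.01561839,  0.06099831,  0.07017166, -0.01796538, -0.06898162,
       -0.06027736]), 'effort': array([-4.23737504e-05, -3.90672719e+01,  1.87409037e+01,  4.21993196e+00,
        1.11292457e-02, -1.95305793e-04]), 'tcp_pos': array([0.27035058, 0.56283328, 0.22147512]), 'ee_rot': array([[ 9.01305599e-01, -4.33182983e-01, -8.48452168e-04],
       [-4.33183805e-01, -9.01303457e-01, -1.96705987e-03],
       [ 8.73839900e-05,  2.14045781e-03, -9.99997705e-01]]), 'wrist_force': array([-0.92550246, -0.37539042,  0.59385478]), 'moment': array([-0.0385584 , -0.0093523 ,  0.06284707]), 'gripper_force': 0.0, 'gripper_width': 0.9999942859321862}
scene [[495.70245445   0.         262.47730448]
 [  0.         495.70245445 188.85376125]
 [  0.           0.           1.        ]] [[ 0.55782148 -0.55577814  0.61639748  1.35278098]
 [ 0.82994256  0.37847815 -0.40981658 -0.48736712]
 [-0.00552589  0.740179    0.67238718  0.87953591]
 [ 0.          0.          0.          1.        ]]
top [[488.16385157   0.         263.32919442]
 [  0.         488.16385157 190.75909269]
 [  0.           0.           1.        ]] [[ 0.00262865  0.99724115 -0.07418344  0.52852159]
 [-0.99997771  0.00307671  0.00592633  0.00161945]
 [ 0.00613822  0.07416621  0.997227    1.28288486]
 [ 0.          0.          0.          1.        ]]
```

View pics/scene0.png

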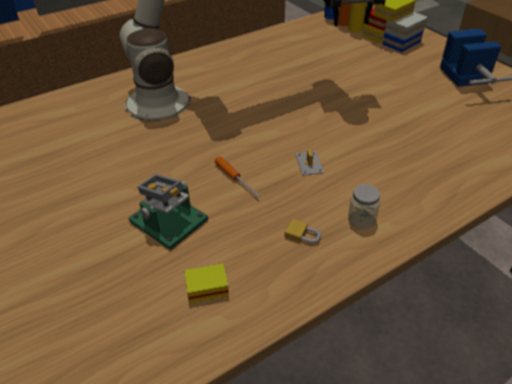

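View pics/top0.png

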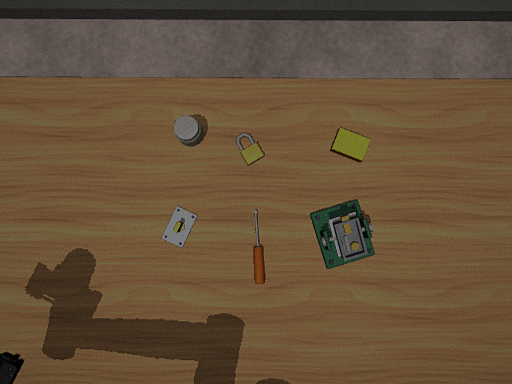

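The scene shows the cover at top-view pixel (180,227) with its turn on it, and the fixture at (343,234) with the case mouth at about (350,238). The screwdriver lies between them at (258,250), the jar is at (188,130), the padlock at (250,150) and the carton at (350,144).

```bash
cat > h.py <<'E'
import numpy as np,cv2
from scipy.spatial.transform import Rotation as R
def cloud(c):
    K=c["K"];z=c["z_map"];v,u=np.mgrid[:z.shape[0],:z.shape[1]]
    p=np.stack([(u-K[0,2])/K[0,0]*z,-(v-K[1,2])/K[1,1]*z,-z],-1)
    T=c["world_from_camera"]; w=p@T[:3,:3].T+T[:3,3]; w[z==0]=np.nan
    return w
def rect(p):
    a=cv2.minAreaRect((p[:,:2]*1000).astype(np.float32)); return a
def plane(p,it=300,tol=.0015):
    rng=np.random.default_rng(0);best=None
    for _ in range(it):
        a=p[rng.choice(len(p),3,False)];n=np.cross(a[1]-a[0],a[2]-a[0])
        if np.linalg.norm(n)<1e-9: continue
        n/=np.linalg.norm(n);m=abs((p-a[0])@n)<tol
        if best is None or m.sum()>best.sum():best=m
    q=p[best];c=q.mean(0);n=np.linalg.svd(q-c)[2][2];n*=np.sign(n[2]);return c,n,best
E
python3 - <<'E'
from h import *
for n in("top","scene"):
    c=dict(np.load(n+"0.npz"));w=cloud(c);
    for nm,(x0,x1,y0,y1) in dict(cover=(.36,.52,.12,.3),fix=(.30,.56,-.35,-.09)).items():
        m=(w[...,0]>x0)&(w[...,0]<x1)&(w[...,1]>y0)&(w[...,1]<y1);p=w[m]
        tz=np.median(p[p[:,2]<.003][:,2]) ;print(n,nm,len(p),"table",np.round(np.percentile(p[:,2],[5,25,50,75,95,99]),4))
        if nm=="cover":
            q=p[p[:,2]>tz+.0025];print("plate",rect(q),len(q));q=p[p[:,2]>tz+.02];print("turn",rect(q),q.mean(0),q[:,2].max(),len(q))
        else:
            q=p[(p[:,2]>tz+.012)&(p[:,2]<tz+.025)];print("base",rect(q),len(q))
            q=p[p[:,2]>.07];cc,nn,b=plane(q);print("rim",cc,nn,np.degrees(np.arccos(nn[2])),np.degrees(np.arctan2(nn[1],nn[0])),b.sum(),len(q),q.max(0))
E
```

```text
top cover 4235 table [-0.0037 -0.0011  0.0007  0.0026  0.0054  0.0076]
plate ((439.23101806640625, 210.57406616210938), (157.63055419921875, 178.80616760253906), 0.11515619605779648) 1098
turn ((518.0090942382812, 215.2303924560547), (4.651637077331543, 0.10388951748609543), 88.42179107666016) [0.51798878 0.21460304 0.03675204] 0.0429472029849578 4
top fix 9952 table [-0.0031 -0.0003  0.002   0.0127  0.109   0.1279]
base ((508.3815612792969, -211.80963134765625), (141.23162841796875, 130.326416015625), 17.156856536865234) 842
rim [ 0.50489314 -0.20804659  0.10811138] [-0.35718957  0.19969577  0.91243477] 24.155982390958666 150.79153415978917 246 1559 [ 0.5585434  -0.14610941  0.13510201]
scene cover 2012 table [-0.0026 -0.0006  0.0007  0.002   0.0044  0.0066]
plate ((440.2189025878906, 210.24742126464844), (159.7400665283203, 178.6599884033203), 0.3000275492668152) 312
turn ((517.3175048828125, 217.934326171875), (0.9909958243370056, 4.855541229248047), 18.081588745117188) [0.51759755 0.21760874 0.03936336] 0.04069513099515343 3
scene fix 6843 table [-0.0021  0.      0.0021  0.0244  0.114   0.128 ]
base ((506.2025451660156, -208.68048095703125), (164.67745971679688, 107.50936126708984), 89.90605926513672) 1047
rim [ 0.51629486 -0.23819568  0.10579485] [-0.29554279  0.95528015  0.00971045] 89.4436233825573 107.19092373282527 184 1452 [ 0.55958457 -0.14258264  0.1314403 ]
```

```bash
python3 - <<'E'
from h import *
from station import r, vision, sense
for n in("top",):
    c=dict(np.load(n+"0.npz"));w=cloud(c)
    img=c["pixels"].astype(int)
    print("cover px",w[227,180],w[209,182],w[246,178],"fix",w[234,343])
    sub=(slice(195,260),slice(150,215))
    g=img[sub];sat=g.max(-1)-g.min(-1);m=(sat<30)&(g.max(-1)>90)
    print(m.sum()); m=cv2.morphologyEx(m.astype(np.uint8),cv2.MORPH_CLOSE,np.ones((7,7)))
    cs,_=cv2.findContours(m,cv2.RETR_EXTERNAL,cv2.CHAIN_APPROX_NONE);k=max(cs,key=cv2.contourArea)
    q=(k[:,0]+[150,195]); K=c["K"];T=c["world_from_camera"]
    d=np.stack([(q[:,0]-K[0,2])/K[0,0],-(q[:,1]-K[1,2])/K[1,1],-np.ones(len(q))],-1)@T[:3,:3].T
    P=T[:3,3]+d*((.004-T[2,3])/d[:,2:]);print(rect(P))
c=vision.capture("wrist");cv2.imwrite("pics/w0.png",c["pixels"][:,:,::-1])
s=sense();Rt=s["ee_rot"];T=c["world_from_camera"];print("cam in tool",Rt.T@(T[:3,3]-s["tcp_pos"]),"\n",Rt.T@T[:3,:3],c["K"])
p=np.array([.53,.21,.22]);print("d tool",Rt.T@(p-s["tcp_pos"]))
E
```

```text
cover px [0.52814495 0.20841494 0.02132851] [0.57524384 0.20724273 0.00089214] [ 0.47863668  0.21648514 -0.00068086] fix [ 0.51243294 -0.1969997   0.10712377]
682
((529.8671264648438, 214.04832458496094), (59.63020324707031, 93.97897338867188), 65.59234619140625)
cam in tool [ 0.0676733   0.00159098 -0.16279798] 
 [[ 4.82742453e-04  9.67870358e-01  2.51449275e-01]
 [ 9.99999865e-01 -5.14933619e-04  6.22256639e-05]
 [ 1.89706061e-04  2.51449211e-01 -9.67870476e-01]] [[276.85810124   0.         261.37773753]
 [  0.         276.85810124 190.39829233]
 [  0.           0.           1.        ]]
d tool [0.38685146 0.20573379 0.00210621]
```

Careful with the scale: shifts go in units of 100 mm and turns go in units of 5 degrees. That gives: 0.385 m is 3.85, 0.202 m is 2.02, -1 degrees is -0.2.

Request:
{"method": "step_hand", "body": {"motion": [[1,0.5,0.26,0.1,0,0,0],[1,3.85,2.02,0.9,0,0,-0.2],[1,3.85,2.02,0.9,0,0,-0.2],[1,3.85,2.02,0.9,0,0,-0.2],[1,3.85,2.02,0.9,0,0,-0.2],[1,3.85,2.02,0.9,0,0,-0.2],[1,3.85,2.02,0.9,0,0,-0.2],[1,3.85,2.02,0.9,0,0,-0.2]]}}

```text
time_s: 0.95
tcp_pos: [0.5052, 0.2474, 0.1412]
ee_rot: [[0.909, -0.417, -0.0], [-0.417, -0.909, -0.0], [-0.0, 0.0, -1.0]]
wrist_force: [-0.1, 1.0, 0.1]
gripper_width: 0.998
gripper_force: 0.0
```

```bash
python3 - <<'E'
from station import r, vision, sense
s=sense();d=__import__("numpy").array([.53,.214,.13])-s["tcp_pos"];print(s["ee_rot"].T@d)
E
```

```text
[0.03644632 0.02000823 0.01120235]
```

Request:
{"method": "step_hand", "body": {"motion": [[1,0.36,0.2,0.11,0,0,0],[1,0.36,0.2,0.11,0,0,0],[1,0.36,0.2,0.11,0,0,0],[1,0.36,0.2,0.11,0,0,0]]}}

```text
time_s: 1.35
tcp_pos: [0.5287, 0.2165, 0.1308]
ee_rot: [[0.909, -0.417, 0.0], [-0.417, -0.909, 0.0], [0.0, -0.0, -1.0]]
wrist_force: [0.4, 1.2, -0.0]
gripper_width: 0.999
gripper_force: 0.0
```

```bash
python3 - <<'E'
from h import *
from station import r, vision, sense
c=vision.capture("wrist");cv2.imwrite("pics/w1.png",c["pixels"][:,:,::-1]);np.savez("w1.npz",**c)
s=sense();print(s["tcp_pos"],s["joints"])
np.savez("s1.npz",p=s["tcp_pos"],R=s["ee_rot"])
E
```

```text
[0.5285969  0.21692495 0.13100811] [ 3.85524035e+01  2.15535294e+01 -1.45469750e+01 -1.41700285e-03
 -5.38538457e+01  2.68703772e+01]
```

View pics/w1.png

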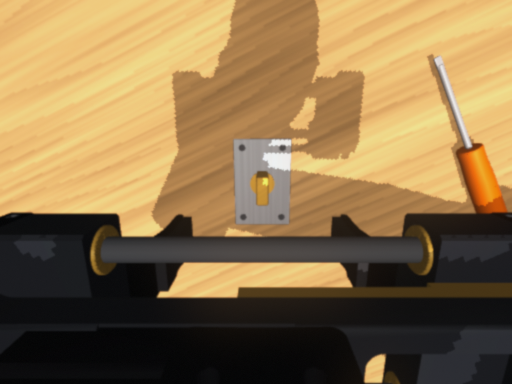

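The wrist view shows the cover at pixels x 234–291, y 139–224, nearly square to the tool. Its turn is at about (263,188), lying vertical in the picture, so the fingers close across its thickness.

```bash
python3 - <<'E'
from h import *
c=dict(np.load("w1.npz"));s=np.load("s1.npz")
u0,v0=215,120;g=c["pixels"][v0:232,u0:310].astype(int)
m=((g.max(-1)-g.min(-1))<35)&(g.max(-1)>60)
m=cv2.morphologyEx(m.astype(np.uint8),cv2.MORPH_CLOSE,np.ones((15,15)))
m=cv2.morphologyEx(m,cv2.MORPH_OPEN,np.ones((9,9)))
cs,_=cv2.findContours(m,cv2.RETR_EXTERNAL,cv2.CHAIN_APPROX_NONE);k=max(cs,key=cv2.contourArea)
q=k[:,0]+[u0,v0];print(q.min(0),q.max(0));K=c["K"];T=c["world_from_camera"]
d=np.stack([(q[:,0]-K[0,2])/K[0,0],-(q[:,1]-K[1,2])/K[1,1],-np.ones(len(q))],-1)@T[:3,:3].T
P=T[:3,3]+d*((.004-T[2,3])/d[:,2:]);a=rect(P);print(a)
w=cloud(c);p=w[150:222,225:300].reshape(-1,3);t=p[p[:,2]>.025];print("turn",t.mean(0),t[:,2].max(),len(t),rect(t))
ctr=np.array([*a[0],0])/1000
Rt=s["R"];print("tool offset",Rt.T@(ctr+[0,0,.008]-s["p"]),"tool y ang",np.degrees(np.arctan2(Rt[1,1],Rt[0,1])))
E
```

```text
[234 139] [290 223]
((528.825927734375, 214.41519165039062), (59.3542366027832, 92.35322570800781), 65.41446685791016)
turn [0.53013    0.21362975 0.03981922] 0.04256321351102266 399 ((528.63671875, 214.2423858642578), (11.76445484161377, 27.991544723510742), 65.69126892089844)
tool offset [0.00121006 0.00227564 0.12300692] tool y ang -114.57804758954546
```

Request:
{"method": "step_hand", "body": {"motion": [[1,0.01,0.02,0.4,0,0,0],[1,0.01,0.02,0.8,0,0,0],[1,0.01,0.02,1.1,0,0,0],[1,0.01,0.02,1.23,0,0,0],[1,0.01,0.02,1.23,0,0,0],[0.1,0.01,0.02,1.23,0,0,0],[0.1,0.01,0.02,1.23,0,0,0],[0.1,0.01,0.02,1.23,0,0,0]]}}

```text
time_s: 2.2
tcp_pos: [0.5298, 0.2145, 0.0093]
ee_rot: [[0.909, -0.417, 0.003], [-0.417, -0.909, 0.002], [0.002, -0.003, -1.0]]
wrist_force: [-0.2, -0.8, -0.2]
gripper_width: 0.813
gripper_force: 0.0
```

Request:
{"method": "step_hand", "body": {"motion": [[0.1,0,0,0,0,0,0],[0.1,0,0,0,0,0,0],[0.1,0,0,0,0,0,0],[0.1,0,0,0,0,0,0]]}}

```text
time_s: 2.6
tcp_pos: [0.5289, 0.2137, 0.0077]
ee_rot: [[0.909, -0.417, 0.0], [-0.417, -0.909, 0.0], [0.0, -0.0, -1.0]]
wrist_force: [0.1, 0.4, 0.7]
gripper_width: 0.448
gripper_force: 0.0
```

Request:
{"method": "step_hand", "body": {"motion": [[0,0,0,0,0,0,0],[0,0,0,0,0,0,0],[0,0,0,0,0,0,0],[0,0,0,0,0,0,0],[0,0,0,0,0,0,0],[0,0,0,0,0,0,0]]}}

```text
time_s: 3.2
tcp_pos: [0.529, 0.2139, 0.0076]
ee_rot: [[0.909, -0.417, 0.0], [-0.417, -0.909, 0.0], [0.0, -0.0, -1.0]]
wrist_force: [-0.5, 1.1, -1.5]
gripper_width: 0.14
gripper_force: 30.0
```

Request:
{"method": "step_hand", "body": {"motion": [[0,0,0,-0.3,0,0,0],[0,0,0,-0.8,0,0,0],[0,0,0,-1.3,0,0,0],[0,0,0,-1.7,0,0,0],[0,0,0,-1.9,0,0,0],[0,0,0,-1.9,0,0,0],[0,0,0,-1.9,0,0,0]]}}

```text
time_s: 3.9
tcp_pos: [0.5278, 0.2133, 0.1963]
ee_rot: [[0.909, -0.418, -0.002], [-0.418, -0.909, -0.0], [-0.002, 0.001, -1.0]]
wrist_force: [0.2, -0.5, -3.2]
gripper_width: 0.138
gripper_force: 30.0
```

```bash
python3 - <<'E'
from h import *
from station import r, vision, sense
s=sense();print(s["tcp_pos"],s["wrist_force"],s["joints"].round(1))
for n in("top","scene","wrist"):
    c=vision.capture(n);np.savez(n+"2.npz",**c);cv2.imwrite(f"pics/{n}2.png",c["pixels"][:,:,::-1])
a=cv2.imread("pics/wrist2.png")[:, :];b=cv2.resize(cv2.imread("pics/top2.png")[180:290,290:400],(384,384),interpolation=cv2.INTER_CUBIC)
cv2.imwrite("pics/v2.png",np.hstack([cv2.resize(a,(416,312)),cv2.resize(b,(312,312))]))
c=dict(np.load("top2.npz"));w=cloud(c)
for k in range(4):pass
print(w[250:252,100:250:30,2].round(4))
E
```

```text
[0.52779018 0.21328947 0.19628609] [ 0.17608199 -0.5183509  -3.21323962] [ 38.3  17.9  -9.7  -0.1 -62.5  27.1]
[[ 0.5435  0.5557 -0.0016  0.3085 -0.0052]
 [ 0.5418  0.5586  0.004   0.3103 -0.0031]]
```

View pics/v2.png

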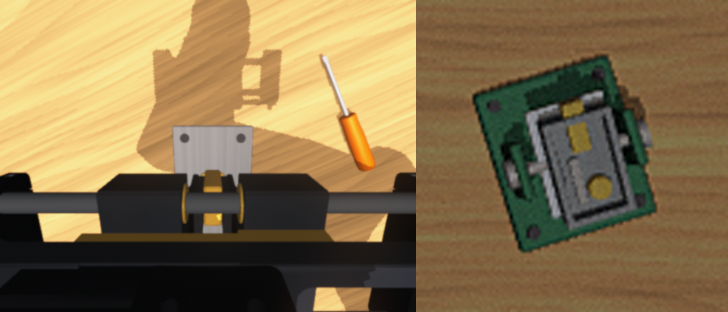

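The cover is lifted and held square between the pads (left half: plate at about (213,150), turn at (213,200)). The right half shows the fixture: case mouth at about (585,175), fixture x turned about 17° from world x.

```bash
python3 - <<'E'
from h import *
for n in("top","scene"):
    c=dict(np.load(n+"2.npz"));w=cloud(c)
    m=(w[...,0]>.38)&(w[...,0]<.64)&(w[...,1]>-.34)&(w[...,1]<-.09)
    p=w[m];g=c["pixels"][m].astype(int)
    gr=(g[:,1]>g[:,0]+15)&(g[:,1]>g[:,2]+5)&(p[:,2]>.01)&(p[:,2]<.03)
    print(n,"base",rect(p[gr]),gr.sum())
    q=p[(p[:,2]>.08)&(g.max(-1)-g.min(-1)<30)]
    a=np.radians(17.5);ex=np.array([np.cos(a),np.sin(a),0])
    print(len(q),q.min(0),q.max(0))
    cc,nn,b=plane(q,2000,.003);print("rim",cc,nn,np.degrees(np.arccos(nn[2])),np.degrees(np.arctan2(nn[1],nn[0])),b.sum())
    print(rect(q[b]))
E
```

```text
top base ((511.9841003417969, -209.80560302734375), (147.83682250976562, 129.00100708007812), 17.299596786499023) 1129
1208 [ 0.45031321 -0.27181323  0.08006687] [ 0.56832084 -0.14662347  0.13629486]
rim [ 0.50448688 -0.21413753  0.10348329] [-0.22231674 -0.14489739  0.9641473 ] 15.38879924837094 -146.90525870246535 367
((512.2957763671875, -210.08090209960938), (97.24762725830078, 60.17460632324219), 16.812978744506836)
scene base ((517.3524169921875, -209.77410888671875), (147.90597534179688, 126.74005889892578), 18.0562744140625) 1518
1113 [ 0.45361724 -0.27223595  0.08002445] [ 0.56876282 -0.14623731  0.13290396]
rim [ 0.52075008 -0.21608631  0.09293214] [ 0.15605213 -0.06927733  0.98531639] 9.830756276426607 -23.938211090541955 305
((517.7157592773438, -224.85153198242188), (107.73118591308594, 96.33534240722656), 20.874624252319336)
```

```bash
cat >> h.py <<'E'
def caseR(yaw,s):
    y,s=np.radians([yaw,s]);ex=np.array([np.cos(y)*np.cos(s),np.sin(y)*np.cos(s),np.sin(s)])
    ey=np.array([-np.sin(y),np.cos(y),0]);return np.stack([ex,ey,np.cross(ex,ey)],1)
def tool(C): return np.stack([C[:,0],-C[:,1],-C[:,2]],1)
def rel(s,Rg,pg):
    Rt=s["ee_rot"];return (Rt.T@(pg-s["tcp_pos"])).round(4),R.from_matrix(Rt.T@Rg).as_rotvec(degrees=True).round(2)
E
python3 - <<'E'
from h import *
from station import r, vision, sense
s=sense();C=caseR(17.3,18);c=np.array([.499,-.214,.117])
print(rel(s,tool(C),c+C@[-.1,0,.12]),c+C@[-.1,0,.12])
E
```

```text
(array([ 0.0539,  0.4884, -0.0032]), array([  6.76,  17.43, -41.6 ])) [ 0.37279237 -0.2533093   0.20022508]
```

Converted, 0.36 m is 3.6, 0.312 m is 3.12, -10 degrees is -2.

Request:
{"method": "step_hand", "body": {"motion": [[0,0.03,0.25,-0.2,0.06,0.2,-0.4],[0,0.08,0.7,-0.3,0.2,0.5,-1.2],[0,0.13,1.2,-0.3,0.34,0.86,-2],[0,0.18,1.65,-0.3,0.46,1.18,-2.8],[0,0.24,2.15,-0.3,0.6,1.54,-3.6],[0,0.29,2.63,-0.3,0.72,1.88,-4.48],[0,0.34,3.12,-0.3,0.86,2.22,-5.32],[0,0.4,3.6,-0.3,1,2.56,-6.12]]}}

```text
time_s: 4.85
tcp_pos: [0.414, -0.1276, 0.2262]
ee_rot: [[0.969, 0.106, 0.225], [0.098, -0.994, 0.048], [0.229, -0.025, -0.973]]
wrist_force: [1.8, -0.1, -1.9]
gripper_width: 0.137
gripper_force: 30.0
```

```bash
python3 - <<'E'
from h import *
from station import r, vision, sense
s=sense();C=caseR(17.3,18);c=np.array([.499,-.214,.117])
print(rel(s,tool(C),c+C@[-.1,0,.12]))
E
```

```text
(array([-0.0582,  0.1212,  0.0099]), array([  1.64,   4.62, -11.16]))
```

Converted, 0.115 m is 1.15, 0.11 m is 1.1, -11 degrees is -2.2.

Request:
{"method": "step_hand", "body": {"motion": [[0,-0.2,0.4,0.03,0.1,0.3,-0.74],[0,-0.4,0.8,0.07,0.2,0.6,-1.48],[0,-0.55,1.1,0.1,0.32,0.92,-2.2],[0,-0.55,1.15,0.1,0.32,0.92,-2.2],[0,-0.55,1.15,0.1,0.32,0.92,-2.2],[0,-0.55,1.15,0.1,0.32,0.92,-2.2]]}}

```text
time_s: 5.45
tcp_pos: [0.3766, -0.2452, 0.2011]
ee_rot: [[0.911, 0.29, 0.294], [0.275, -0.957, 0.091], [0.308, -0.002, -0.951]]
wrist_force: [0.7, -0.1, -1.3]
gripper_width: 0.135
gripper_force: 30.0
```

```bash
python3 - <<'E'
from h import *
from station import r, vision, sense
s=sense();C=caseR(17.3,18);c=np.array([.499,-.214,.117])
print(s["wrist_force"],rel(s,tool(C),c+C@[-.1,0,.12]))
a=vision.capture("wrist");np.savez("w3.npz",**a);cv2.imwrite("pics/w3.png",a["pixels"][:,:,::-1])
np.savez("s3.npz",p=s["tcp_pos"],R=s["ee_rot"])
E
```

```text
[ 0.7149664  -0.07916605 -1.27912427] (array([-0.006 ,  0.0066, -0.001 ]), array([ 0.03,  0.05, -0.46]))
```

View pics/w3.png

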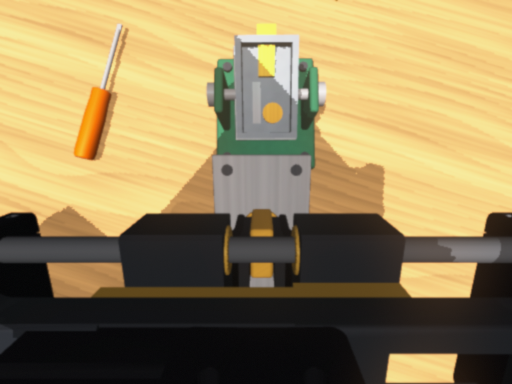

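The wrist view shows the grey case rim with outer corners at about (235,35), (299,35), (297,139) and (236,139). The held cover's front edge runs from (213,155) to (311,155).

```bash
cat > rim.py <<'E'
from h import *
from scipy.optimize import least_squares
def edge(gray,a,b,half=6,n=40):
    """subpixel strongest-gradient points along segment a-b, line fitted"""
    a,b=np.array(a,float),np.array(b,float);t=(b-a)/np.linalg.norm(b-a);nn=np.array([-t[1],t[0]])
    o=np.arange(-half,half+.01,.25);S=np.linspace(.12,.88,n)
    P=a+S[:,None,None]*(b-a)+o[:,None]*nn
    v=cv2.remap(gray,P[...,0].astype(np.float32),P[...,1].astype(np.float32),cv2.INTER_CUBIC)
    return P,v
def outline(mask,segs,half=6):
    """mask float 0..1; crossing of 0.5 nearest each segment -> lines"""
    out=[]
    for a,b in segs:
        P,v=edge(mask,a,b,half);g=np.abs(np.gradient(cv2.GaussianBlur(v,(5,1),0),axis=1))
        i=g.argmax(1);q=P[np.arange(len(i)),i]
        for _ in range(5):
            vx,vy,x,y=cv2.fitLine(q.astype(np.float32),cv2.DIST_HUBER,0,.01,.01).ravel()
            d=np.abs((q-[x,y])@[-vy,vx]);k=d<max(.6,1.5*np.median(d));q=q[k]
        out.append((np.array([x,y]),np.array([vx,vy]),len(q),d[k].std()))
    return out
def cross(l,m):
    A=np.stack([l[1],-m[1]],1);t=np.linalg.solve(A,m[0]-l[0]);return l[0]+t[0]*l[1]
E
python3 - <<'E'
from rim import *
c=dict(np.load("w3.npz"));g=c["pixels"].astype(np.float32)
sat=g.max(-1)-g.min(-1);m=np.clip((60-sat)/40,0,1).astype(np.float32)
x=[(235,35),(299,35),(297,139),(236,139)]
L=outline(m,[(x[i],x[(i+1)%4]) for i in range(4)])
for l in L:print(l[0].round(2),l[1].round(4),l[2],round(float(l[3]),3))
q=np.array([cross(L[i-1],L[i]) for i in range(4)]);print(q.round(2))
# object corners: far-left (+x,+y), far-right(+x,-y), near-right, near-left ; image left = ?
T=c["world_from_camera"];K=c["K"]
o=np.array([[47,30,0],[47,-30,0],[-47,-30,0],[-47,30,0]])/1000.
ok,rs,ts,er=cv2.solvePnPGeneric(o,q,K,None,flags=cv2.SOLVEPNP_IPPE)
F=np.diag([1,-1,-1])
for rv,tv,e in zip(rs,ts,er):
    Rw=T[:3,:3]@F@cv2.Rodrigues(rv)[0];pw=T[:3,:3]@F@tv.ravel()+T[:3,3]
    print("pnp",pw.round(4),Rw.round(3).tolist(),"yaw",np.degrees(np.arctan2(Rw[1,0],Rw[0,0])),"slope",np.degrees(np.arcsin(Rw[2,0])),"roll",np.degrees(np.arcsin(Rw[2,1])),e)
# depth on rim band
w=cloud(c);M=np.zeros(m.shape,np.uint8);ctr=q.mean(0)
cv2.fillConvexPoly(M,(ctr+(q-ctr)*.96).round().astype(np.int32),1)
inn=ctr+(q-ctr)*np.array([.82,.885]);cv2.fillConvexPoly(M,inn.round().astype(np.int32),0)
p=w[M>0];p=p[~np.isnan(p[:,0])];cc,n,b=plane(p,1000,.003)
print("depth",len(p),b.sum(),cc,n,"slope",np.degrees(np.arccos(n[2])),"yaw",np.degrees(np.arctan2(-n[1],-n[0])))
# rays of corners onto depth plane
d=np.stack([(q[:,0]-K[0,2])/K[0,0],-(q[:,1]-K[1,2])/K[1,1],-np.ones(4)],-1)@T[:3,:3].T
X=T[:3,3]+d*(((cc-T[:3,3])@n)/(d@n))[:,None];print("corners",X.round(4).tolist(),"ctr",X.mean(0),"len",[np.linalg.norm(X[i]-X[i-1]).round(4) for i in range(4)])
e=X[0]+X[1]-X[2]-X[3];print("yaw",np.degrees(np.arctan2(e[1],e[0])),"slope",np.degrees(np.arcsin(e[2]/np.linalg.norm(e))))
E
```

```text
[269.   34.5] [1. 0.] 40 0.0
[299.15  80.53] [0.0285 0.9996] 20 0.128
[266.14 140.5 ] [1. 0.] 40 0.119
[233.41  77.9 ] [3.e-04 1.e+00] 21 0.122
[[233.4   34.5 ]
 [297.84  34.5 ]
 [300.86 140.5 ]
 [233.43 140.5 ]]
pnp [ 0.4939 -0.215   0.1319] [[0.944, -0.312, -0.106], [0.303, 0.949, -0.092], [0.129, 0.054, 0.99]] yaw 17.77715822984413 slope 7.418433201126459 roll 3.1164568072480785 [0.86816885]
pnp [ 0.4889 -0.2161  0.1323] [[0.719, -0.254, -0.646], [0.243, 0.964, -0.109], [0.651, -0.078, 0.755]] yaw 18.647337090677883 slope 40.5965026761418 roll -4.496644440523509 [3.25550246]
depth 1302 1126 [ 0.50329157 -0.21213437  0.11910141] [-0.25994433 -0.08123201  0.96220076] slope 15.803625739635127 yaw 17.35390474446744
corners [[0.5341, -0.1709, 0.1309], [0.5513, -0.2278, 0.1307], [0.4643, -0.2601, 0.1045], [0.4448, -0.1958, 0.1047]] ctr [ 0.49859352 -0.21363681  0.11770537] len [np.float64(0.0963), np.float64(0.0594), np.float64(0.0964), np.float64(0.0672)]
yaw 17.959596238280668 slope 15.80278680713643
```

```bash
python3 - <<'E'
import cv2
a=cv2.imread("pics/w3.png")[20:160,200:340];cv2.imwrite("pics/w3c.png",cv2.resize(a,(600,600),interpolation=cv2.INTER_CUBIC))
E
```

```text
(no output)
```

View pics/w3c.png

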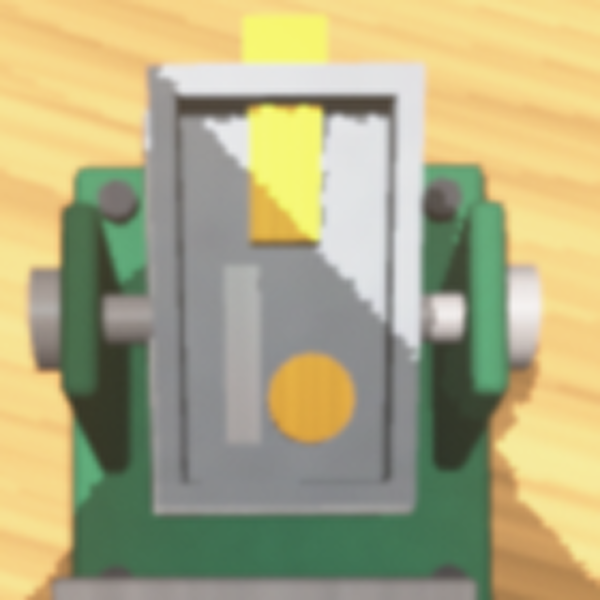

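The zoomed view shows the rim with sharp outer corners at crop (150,65), (424,65), (414,513) and (153,513), i.e. (235,35.2), (298.9,35.2), (296.6,139.7) and (235.7,139.7) in the wrist picture.

```bash
cat >> rim.py <<'E'
def measure(c,x,half=3,verbose=True):
    g=c["pixels"].astype(np.float32);sat=g.max(-1)-g.min(-1);m=np.clip((45-sat)/25,0,1).astype(np.float32)
    L=outline(m,[(x[i],x[(i+1)%4]) for i in range(4)],half)
    q=np.array([cross(L[i-1],L[i]) for i in range(4)])
    T=c["world_from_camera"];K=c["K"]
    w=cloud(c);M=np.zeros(m.shape,np.uint8);ctr=q.mean(0)
    cv2.fillConvexPoly(M,(ctr+(q-ctr)*.96).round().astype(np.int32),1)
    inn=ctr+(q-ctr)*np.array([.83,.89]);cv2.fillConvexPoly(M,inn.round().astype(np.int32),0)
    p=w[M>0];p=p[~np.isnan(p[:,0])];cc,n,b=plane(p,1000,.003)
    d=np.stack([(q[:,0]-K[0,2])/K[0,0],-(q[:,1]-K[1,2])/K[1,1],-np.ones(4)],-1)@T[:3,:3].T
    X=T[:3,3]+d*(((cc-T[:3,3])@n)/(d@n))[:,None]
    e=X[0]+X[1]-X[2]-X[3];f=X[1]+X[2]-X[0]-X[3]
    if verbose:
        print("q",q.round(1).tolist(),"fit",[(l[2],round(float(l[3]),2)) for l in L])
        print("slope",np.degrees(np.arccos(n[2])),"yaw(n)",np.degrees(np.arctan2(-n[1],-n[0])),"yaw(x)",np.degrees(np.arctan2(e[1],e[0])),"yaw(y)",np.degrees(np.arctan2(f[1],f[0]))+90,"ctr",X.mean(0).round(4),"len",[np.linalg.norm(X[i]-X[i-1]).round(4) for i in range(4)],b.sum())
    return X,n,q
E
python3 - <<'E'
from rim import *
c=dict(np.load("w3.npz"))
X,n,q=measure(c,[(235,35.2),(298.9,35.2),(296.6,139.7),(235.7,139.7)])
s=np.load("s3.npz")
# plate held: corners of front edge
g=c["pixels"].astype(np.float32)
lum=g.mean(-1).astype(np.float32)
L=outline(lum,[((214,155),(310,155)),((213.5,157),(216,212)),((311,157),(309,212))],4)
for l in L:print(l[0].round(2),l[1].round(4),l[2])
K=c["K"];T=c["world_from_camera"]
qs=np.array([cross(L[0],L[1]),cross(L[0],L[2])]);print(qs)
d=np.stack([(qs[:,0]-K[0,2])/K[0,0],-(qs[:,1]-K[1,2])/K[1,1],-np.ones(2)],-1)@T[:3,:3].T
Rt=s["R"];zt=-.004 # plate top relative tcp along tool z (+down)
for zt in(.002,.004,.006):
    dd=d@Rt;o=Rt.T@(T[:3,3]-s["p"]);Y=o+dd*((zt-o[2])/dd[:,2])[:,None];print(zt,Y.round(4).tolist(),np.linalg.norm(Y[0]-Y[1]).round(4))
E
```

```text
q [[233.3000030517578, 34.5], [299.1000061035156, 34.400001525878906], [297.1000061035156, 140.39999389648438], [233.89999389648438, 140.5]] fit [(40, 0.05), (29, 0.13), (39, 0.1), (34, 0.2)]
slope 15.80432396245806 yaw(n) 17.450322781017654 yaw(x) 16.631547022661767 yaw(y) 16.866486567009304 ctr [ 0.4985 -0.2131  0.1177] len [np.float64(0.0963), np.float64(0.0607), np.float64(0.0963), np.float64(0.063)] 1119
[264.81 154.85] [1.     0.0043] 40
[213.8  185.62] [0.0454 0.999 ] 40
[309.04 184.79] [ 0.0548 -0.9985] 40
[[212.39107 154.62538]
 [310.67084 155.04655]]
0.002 [[0.0463, -0.0286, 0.002], [0.046, 0.0301, 0.002]] 0.0587
0.004 [[0.046, -0.029, 0.004], [0.0458, 0.0304, 0.004]] 0.0594
0.006 [[0.0458, -0.0293, 0.006], [0.0455, 0.0308, 0.006]] 0.0601
```

```bash
python3 - <<'E'
from rim import *
from station import r, vision, sense
s=np.load("s3.npz")
for k in range(6):
    c=dict(np.load("w3.npz")) if k==0 else vision.capture("wrist")
    w=cloud(c)
    X,n,q=measure(c,[(235,35.2),(298.9,35.2),(296.6,139.7),(235.7,139.7)],3,k==0)
    p=w[159:208,219:305].reshape(-1,3);cc,m,b=plane(p,500,.003)
    t=np.vstack([w[5:130,5:70].reshape(-1,3),w[5:130,350:500].reshape(-1,3)]);tc,tn,tb=plane(t,300,.004)
    print("rim slope %.2f yaw %.2f"%(np.degrees(np.arccos(n[2])),np.degrees(np.arctan2(-n[1],-n[0]))),X.mean(0).round(4),"plate n in tool",(s["R"].T@m).round(4),"z",(s["R"].T@(cc-s["p"])).round(4),b.sum(),"table",tn.round(4),tc[2].round(4))
s=sense();print(s["tcp_pos"],s["time_s"],s["ee_rot"].round(4).tolist(),s["wrist_force"])
E
```

```text
bash:   858 Killed                     python3 - <<'E'
from rim import *
from station import r, vision, sense
s=np.load("s3.npz")
for k in range(6):
    c=dict(np.load("w3.npz")) if k==0 else vision.capture("wrist")
    w=cloud(c)
    X,n,q=measure(c,[(235,35.2),(298.9,35.2),(296.6,139.7),(235.7,139.7)],3,k==0)
    p=w[159:208,219:305].reshape(-1,3);cc,m,b=plane(p,500,.003)
    t=np.vstack([w[5:130,5:70].reshape(-1,3),w[5:130,350:500].reshape(-1,3)]);tc,tn,tb=plane(t,300,.004)
    print("rim slope %.2f yaw %.2f"%(np.degrees(np.arccos(n[2])),np.degrees(np.arctan2(-n[1],-n[0]))),X.mean(0).round(4),"plate n in tool",(s["R"].T@m).round(4),"z",(s["R"].T@(cc-s["p"])).round(4),b.sum(),"table",tn.round(4),tc[2].round(4))
s=sense();print(s["tcp_pos"],s["time_s"],s["ee_rot"].round(4).tolist(),s["wrist_force"])
E
```

```bash
sed -i 's/np.linalg.svd(q-c)/np.linalg.svd(q-c,full_matrices=False)/' h.py; python3 - <<'E'
from rim import *
from station import r, vision, sense
s=sense();s={"p":s["tcp_pos"],"R":s["ee_rot"]}
for k in range(5):
    c=vision.capture("wrist");w=cloud(c)
    if k==0:np.savez("w4.npz",**c)
    X,n,q=measure(c,[(235,35.2),(298.9,35.2),(296.6,139.7),(235.7,139.7)],3,k==0)
    p=w[159:208,219:305].reshape(-1,3);cc,m,b=plane(p,500,.003)
    t=np.vstack([w[5:130,5:70].reshape(-1,3),w[5:130,350:500].reshape(-1,3)]);t=t[t[:,2]<.015];tc,tn,tb=plane(t,300,.004)
    print("rim slope %.2f yaw %.2f"%(np.degrees(np.arccos(n[2])),np.degrees(np.arctan2(-n[1],-n[0]))),X.mean(0).round(4),"plate n in tool",(s["R"].T@m).round(4),"z",(s["R"].T@(cc-s["p"])).round(4),b.sum(),"table",tn.round(4),tc[2].round(4))
s=sense();print(s["tcp_pos"],s["time_s"],s["ee_rot"].round(4).tolist(),s["wrist_force"])
E
```

```text
q [[233.0, 35.400001525878906], [300.29998779296875, 35.400001525878906], [297.20001220703125, 140.3000030517578], [234.60000610351562, 140.89999389648438]] fit [(40, 0.0), (24, 0.09), (40, 0.06), (32, 0.15)]
slope 15.774593818040428 yaw(n) 17.40527853364993 yaw(x) 16.67681499158246 yaw(y) 17.224587011091828 ctr [ 0.4986 -0.213   0.1178] len [np.float64(0.096), np.float64(0.0622), np.float64(0.0954), np.float64(0.0624)] 1074
rim slope 15.77 yaw 17.41 [ 0.4986 -0.213   0.1178] plate n in tool [-0.0031  0.0019 -1.    ] z [0.0287 0.0007 0.0023] 4198 table [ 0.0012 -0.001   1.    ] 0.0006
rim slope 15.73 yaw 17.31 [ 0.4983 -0.213   0.1177] plate n in tool [-0.0033  0.0019 -1.    ] z [0.0291 0.0005 0.0021] 4201 table [ 0.0011 -0.001   1.    ] 0.0006
rim slope 15.78 yaw 17.36 [ 0.4987 -0.2131  0.1178] plate n in tool [-5.3e-03  4.0e-04 -1.0e+00] z [0.0294 0.0004 0.0019] 4197 table [ 1.3e-03 -9.0e-04  1.0e+00] 0.0006
rim slope 15.77 yaw 17.39 [ 0.4986 -0.2131  0.1178] plate n in tool [-4.e-03  7.e-04 -1.e+00] z [0.0296 0.0005 0.0018] 4199 table [ 0.0012 -0.001   1.    ] 0.0006
rim slope 15.79 yaw 17.75 [ 0.4985 -0.2131  0.1178] plate n in tool [-0.0035  0.0016 -1.    ] z [0.0297 0.0005 0.0016] 4199 table [ 0.0012 -0.001   1.    ] 0.0006
[ 0.37763375 -0.24448348  0.20241298] 5.75 [[0.9089, 0.2928, 0.2969], [0.2784, -0.9562, 0.0909], [0.3105, 0.0, -0.9506]] [ 0.45382125  0.10334249 -1.30999096]
```

```bash
cat >> h.py <<'E'
C0=caseR(17.3,15.6);RG=tool(C0);CTR=np.array([.4986,-.2131,.1178]);OFF=np.array([-.001,.0007,.006])
def goal(h,dx=0,dy=0): return CTR-RG@OFF+C0@[dx,dy,h]
E
python3 - <<'E'
from h import *
from station import r, vision, sense
s=sense()
for h in(.06,.03,.015,0):print(h,goal(h),rel(s,RG,goal(h)))
E
```

```text
0.06 [ 0.48236566 -0.21742327  0.18163765] (array([0.0963, 0.0048, 0.0533]), array([ 0.08, -2.49, -0.26]))
0.03 [ 0.49006828 -0.21502417  0.15274277] (array([0.095 , 0.0048, 0.0833]), array([ 0.08, -2.49, -0.26]))
0.015 [ 0.49391959 -0.21382462  0.13829533] (array([0.0943, 0.0047, 0.0983]), array([ 0.08, -2.49, -0.26]))
0 [ 0.4977709  -0.21262507  0.1238479 ] (array([0.0937, 0.0047, 0.1132]), array([ 0.08, -2.49, -0.26]))
```

Converted, 0.096 m is 0.96, 0.095 m is 0.95, -2.5 degrees is -0.5.

Request:
{"method": "step_hand", "body": {"motion": [[0,0.3,0.02,0.15,0,-0.16,0],[0,0.65,0.04,0.35,0,-0.32,-0.04],[0,0.96,0.05,0.53,0.02,-0.5,-0.06],[0,0.95,0.05,0.75,0.02,-0.5,-0.06],[0,0.95,0.05,0.83,0.02,-0.5,-0.06],[0,0.95,0.05,0.83,0.02,-0.5,-0.06],[0,0.95,0.05,0.83,0.02,-0.5,-0.06],[0,0.95,0.05,0.83,0.02,-0.5,-0.06]]}}

```text
time_s: 6.55
tcp_pos: [0.4898, -0.2167, 0.1542]
ee_rot: [[0.92, 0.296, 0.259], [0.285, -0.955, 0.079], [0.27, 0.001, -0.963]]
wrist_force: [0.6, -0.3, -0.7]
gripper_width: 0.136
gripper_force: 30.0
```

```bash
python3 - <<'E'
from h import *
from station import r, vision, sense
c=vision.capture("wrist");np.savez("w5.npz",**c);cs=vision.capture("scene")
s=sense();print(s["wrist_force"],rel(s,RG,goal(.03)))
np.savez("s5.npz",p=s["tcp_pos"],R=s["ee_rot"])
a=c["pixels"][60:240,140:400,::-1];b=cs["pixels"][140:250,110:230,::-1]
cv2.imwrite("pics/v5.png",np.hstack([cv2.resize(a,(433,300),interpolation=cv2.INTER_CUBIC),cv2.resize(b,(327,300),interpolation=cv2.INTER_CUBIC)]))
E
```

```text
[ 0.4523332  -0.14215057 -1.81407968] (array([ 0.0003, -0.0015,  0.0015]), array([ 0.07, -0.09, -0.08]))
```

View pics/v5.png

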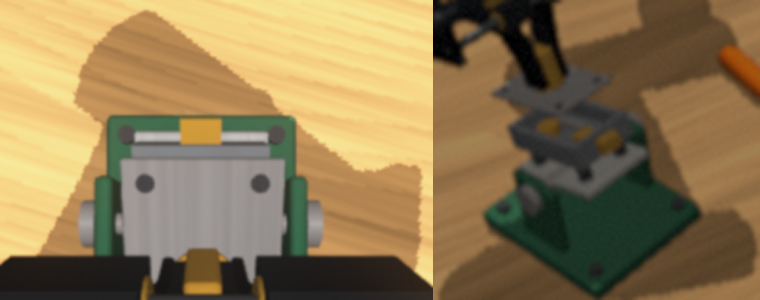

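The left half shows the cover, crop x 122–285, above the case's far rim edge, x 130–270, parallel to it and about 1–1.5 mm to the right. The right half shows the plate hovering parallel to the case mouth.

Request:
{"method": "step_hand", "body": {"motion": [[0,0,-0.015,0.08,0,-0.02,-0.02],[0,0,-0.015,0.16,0,-0.02,-0.02],[0,0,-0.015,0.2,0,-0.02,-0.02],[0,0,-0.015,0.2,0,-0.02,-0.02],[0,0,-0.015,0.2,0,-0.02,-0.02],[0,0,-0.015,0.2,0,-0.02,-0.02]]}}

```text
time_s: 7.25
tcp_pos: [0.4947, -0.2133, 0.1337]
ee_rot: [[0.92, 0.298, 0.255], [0.287, -0.955, 0.079], [0.267, 0.0, -0.964]]
wrist_force: [0.2, 0.4, -1.8]
gripper_width: 0.136
gripper_force: 30.0
```

```bash
python3 - <<'E'
from rim import *
from station import r, vision, sense
c=vision.capture("wrist");np.savez("w6.npz",**c)
s=sense();print(s["time_s"],s["wrist_force"],RG.T@s["wrist_force"],rel(s,RG,goal(.01)))
np.savez("s6.npz",p=s["tcp_pos"],R=s["ee_rot"])
a=c["pixels"][110:240,190:340,::-1];cv2.imwrite("pics/v6.png",cv2.resize(a,(690,598),interpolation=cv2.INTER_CUBIC))
E
```

```text
7.3 [ 0.76245139 -0.05158602 -2.37967224] [0.04642625 0.2759862  2.48364841] (array([0.0003, 0.0003, 0.0005]), array([0.02, 0.1 , 0.05]))
```

View pics/v6.png

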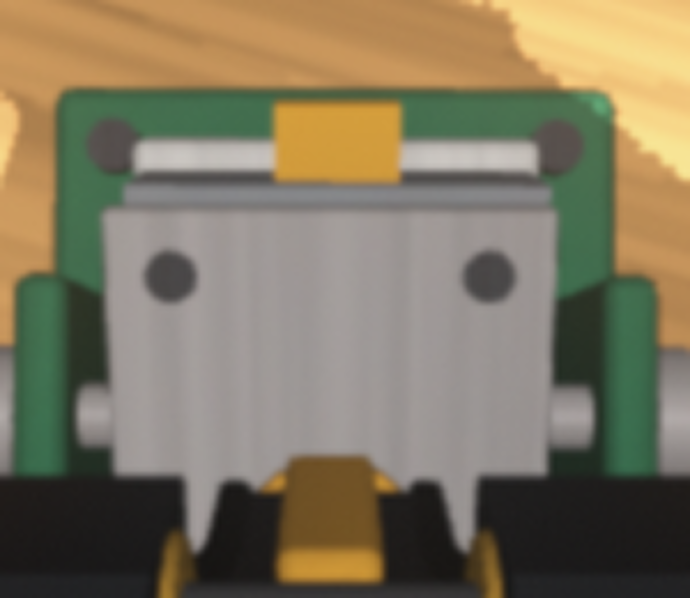

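The close view shows the cover's far edge at crop y 209, x 105–556, and behind it the case's far rim edge at y 182, x 124–553. The edges are parallel, with the case slightly right of the cover. I'll compute the offset next.

```bash
python3 - <<'E'
from rim import *
c=dict(np.load("w6.npz"));s=np.load("s6.npz");g=c["pixels"].astype(np.float32);lum=g.mean(-1).astype(np.float32)
sat=(g.max(-1)-g.min(-1)).astype(np.float32)
def px(x,y):return (x/4.6+190-.4,y/4.6+110-.4)
for y in (185,195,200):
    v,u=px(0,y)[1],0;row=sat[int(round(v)),205:320];print(int(round(v)),row[7:16].astype(int),row[100:112].astype(int))
L=outline(lum,[(px(130,209),px(530,209)),(px(106,215),px(112,400)),(px(556,215),px(549,400))],2.5)
M=outline(lum,[(px(140,182),px(270,182)),(px(405,182),px(545,182))],2.5)
K=c["K"];T=c["world_from_camera"];Rt=s["R"]
def bp(q,zt):
    q=np.atleast_2d(q);d=np.stack([(q[:,0]-K[0,2])/K[0,0],-(q[:,1]-K[1,2])/K[1,1],-np.ones(len(q))],-1)@T[:3,:3].T@Rt
    o=Rt.T@(T[:3,3]-s["p"]);return (o+d*((zt-o[2])/d[:,2])[:,None]).round(4)
print("cover corners",bp([cross(L[0],L[1]),cross(L[0],L[2])],.002))
print("case far edge",[bp(l[0],.0155) for l in M],[l[0]for l in M])
for xl,xr in((124,553),):print("case ends",bp([px(xl,190),px(xr,190)],.0155))
w=cloud(c);P=(w-s["p"])@Rt
print("plate z",np.nanmedian(P[158:200,216:305,2]),"rim z",np.nanmedian(P[151:153,220:305,2]),np.nanmedian(P[151:153,220:305,0]))
E
```

```text
150 [42 41 41 40 29  9  2  1  2] [ 4  3  4  6 16 33 40 38 40 39 39 40]
152 [41 42 41 39 26  5  1  1  1] [ 1  2  2  1  9 30 40 40 40 40 40 41]
153 [41 40 38 35 23  4  1  0  1] [ 2  2  1  2 13 32 39 40 41 41 41 40]
cover corners [[ 0.0457 -0.0289  0.002 ]
 [ 0.0457  0.0301  0.002 ]]
case far edge [array([[ 0.0493, -0.017 ,  0.0155]]), array([[0.0493, 0.0204, 0.0155]])] [array([233.83478, 147.16522], dtype=float32), array([292.2678 , 147.16522], dtype=float32)]
case ends [[ 0.0469 -0.0282  0.0155]
 [ 0.0469  0.0318  0.0155]]
plate z 0.002476760573320291 rim z 0.016185575235181653 0.04646335625640856
```

```bash
python3 - <<'E'
from rim import *
c=dict(np.load("w6.npz"));s=np.load("s6.npz");g=c["pixels"].astype(np.float32);lum=g.mean(-1)
for u0,u1 in((220,245),(282,306)):print([(v,int(lum[v,u0:u1].mean())) for v in range(138,162)])
K=c["K"];T=c["world_from_camera"];Rt=s["R"];o=Rt.T@(T[:3,3]-s["p"])
for v,zt in((149.5,.0155),(149.5,.0165),(154.6,.002),(154.6,.0025)):
    d=Rt.T@T[:3,:3]@np.array([(262-K[0,2])/K[0,0],-(v-K[1,2])/K[1,1],-1]);print(v,zt,(o+d*(zt-o[2])/d[2]).round(4))
# w3/w4 profile across near & far rim edges
c=dict(np.load("w4.npz"));l=c["pixels"].astype(int)
for v in list(range(32,39))+list(range(136,145)):print(v,l[v,240:255].mean(0).astype(int),l[v,280:294].mean(0).astype(int))
E
```

```text
[(138, 86), (139, 97), (140, 131), (141, 170), (142, 185), (143, 191), (144, 192), (145, 189), (146, 170), (147, 111), (148, 80), (149, 88), (150, 112), (151, 131), (152, 135), (153, 131), (154, 122), (155, 127), (156, 145), (157, 154), (158, 155), (159, 155), (160, 155), (161, 155)]
[(138, 87), (139, 94), (140, 123), (141, 165), (142, 185), (143, 192), (144, 194), (145, 192), (146, 173), (147, 115), (148, 81), (149, 86), (150, 108), (151, 129), (152, 134), (153, 129), (154, 119), (155, 122), (156, 141), (157, 150), (158, 151), (159, 151), (160, 151), (161, 151)]
149.5 0.0155 [0.0478 0.001  0.0155]
149.5 0.0165 [0.0477 0.001  0.0165]
154.6 0.002 [0.0462 0.001  0.002 ]
154.6 0.0025 [0.0462 0.001  0.0025]
32 [244 206 130] [247 215 138]
33 [245 209 133] [246 213 137]
34 [246 212 140] [245 213 146]
35 [243 218 173] [239 217 180]
36 [234 228 223] [229 224 218]
37 [230 230 231] [226 226 227]
38 [229 230 231] [225 226 227]
136 [138 139 141] [135 136 139]
137 [138 140 142] [136 137 139]
138 [144 145 146] [142 143 144]
139 [149 149 148] [145 147 144]
140 [124 131 122] [109 125 112]
141 [ 81 115  91] [ 74 116  89]
142 [ 64 112  81] [ 65 116  85]
143 [ 64 111  81] [ 64 116  84]
144 [ 63 111  81] [ 64 116  84]
```

Careful with the scale: shifts go in units of 100 mm and turns go in units of 5 degrees. That gives: 0.006 m is 0.06, 0.0015 m is 0.015.

Request:
{"method": "step_hand", "body": {"motion": [[0,0.015,0.01,0.03,0,0,0],[0,0.015,0.01,0.06,0,0,0],[0,0.015,0.01,0.07,0,0,0],[0,0.015,0.01,0.07,0,0,0],[0,0.015,0.01,0.07,0,0,0]]}}

```text
time_s: 7.8
tcp_pos: [0.498, -0.2132, 0.1272]
ee_rot: [[0.92, 0.298, 0.255], [0.287, -0.955, 0.079], [0.267, 0.0, -0.964]]
wrist_force: [0.0, 0.4, -1.4]
gripper_width: 0.133
gripper_force: 30.0
```

```bash
cat > chk.py <<'E'
from rim import *
from station import r, vision, sense
F=[];P=[]
for k in range(3):
    c=vision.capture("wrist");s=sense();F.append(s["wrist_force"]);P.append(s["tcp_pos"])
f=np.mean(F,0);p=np.mean(P,0);s["tcp_pos"]=p
print("t",s["time_s"],"F tool",(RG.T@f).round(2),"mom tool",(RG.T@s["moment"]).round(3),rel(s,RG,goal(0)),"h",((p-goal(0))@C0[:,2]).round(4))
g=c["pixels"].astype(float);lum=g.mean(-1)
print([(v,int(lum[v,220:245].mean()),int(lum[v,282:306].mean())) for v in range(144,160)])
np.savez("wl.npz",p=p,R=s["ee_rot"],**c)
E
python3 chk.py
```

```text
t 7.95 F tool [-1.05 -0.15  2.27] mom tool [-0.042 -0.646  0.017] (array([-0.001 , -0.0007,  0.0033]), array([0.01, 0.11, 0.05])) h 0.0033
[(144, 178, 177), (145, 189, 189), (146, 192, 193), (147, 191, 194), (148, 184, 192), (149, 154, 172), (150, 100, 112), (151, 77, 79), (152, 81, 78), (153, 96, 88), (154, 113, 109), (155, 127, 122), (156, 145, 142), (157, 154, 151), (158, 155, 152), (159, 155, 152)]
```

Converted, 0.002 m is 0.02, 0.001 m is 0.01, -0.1 degrees is -0.02.

Request:
{"method": "step_hand", "body": {"motion": [[0,0,0,0.01,0,-0.02,0],[0,0,0,0.02,0,-0.02,0],[0,0,0,0.02,0,-0.02,0],[0,0,0,0.02,0,-0.02,0]]}}

```text
time_s: 8.35
tcp_pos: [0.4985, -0.213, 0.1253]
ee_rot: [[0.92, 0.298, 0.253], [0.287, -0.955, 0.079], [0.265, 0.0, -0.964]]
wrist_force: [-0.3, -0.8, -1.9]
gripper_width: 0.136
gripper_force: 30.0
```

```bash
python3 chk.py
```

```text
t 8.5 F tool [-0.49  0.49  1.68] mom tool [-0.021 -0.711  0.017] (array([-0.001 , -0.0006,  0.0013]), array([0.  , 0.21, 0.04])) h 0.0013
[(144, 177, 177), (145, 188, 190), (146, 192, 194), (147, 192, 195), (148, 190, 193), (149, 170, 176), (150, 110, 123), (151, 78, 84), (152, 77, 77), (153, 85, 83), (154, 104, 99), (155, 125, 119), (156, 146, 142), (157, 154, 151), (158, 156, 152), (159, 156, 152)]
```

Converted, 0.001 m is 0.01, 0.0005 m is 0.005.

Request:
{"method": "step_hand", "body": {"motion": [[0,0,0,0.005,0,0,0],[0,0,0,0.01,0,0,0],[0,0,0,0.01,0,0,0],[0,0,0,0.01,0,0,0]]}}

```text
time_s: 8.9
tcp_pos: [0.4987, -0.2131, 0.1247]
ee_rot: [[0.92, 0.298, 0.254], [0.287, -0.955, 0.079], [0.265, 0.0, -0.964]]
wrist_force: [-2.1, 1.4, 1.6]
gripper_width: 0.137
gripper_force: 30.0
```

```bash
python3 chk.py
```

```text
t 9.05 F tool [-1.21 -0.54 -1.82] mom tool [ 0.138 -0.815  0.035] (array([-0.001 , -0.0007,  0.0005]), array([0.01, 0.21, 0.05])) h 0.0005
[(144, 176, 174), (145, 188, 188), (146, 192, 194), (147, 192, 195), (148, 191, 193), (149, 174, 178), (150, 122, 130), (151, 83, 88), (152, 77, 77), (153, 84, 80), (154, 105, 96), (155, 128, 122), (156, 147, 143), (157, 154, 151), (158, 155, 152), (159, 155, 152)]
```

Converted, 0.002 m is 0.02, 0.0015 m is 0.015.

Request:
{"method": "step_hand", "body": {"motion": [[0,0,0,0.005,0,0,0],[0,0,0,0.01,0,0,0],[0,0,0,0.015,0,0,0],[0,0,0,0.02,0,0,0],[0,0,0,0.02,0,0,0],[0,0,0,0.02,0,0,0]]}}

```text
time_s: 9.65
tcp_pos: [0.4993, -0.2129, 0.1225]
ee_rot: [[0.92, 0.298, 0.253], [0.287, -0.955, 0.079], [0.265, 0.0, -0.964]]
wrist_force: [-2.0, 0.2, 2.8]
gripper_width: 0.138
gripper_force: 30.0
```

```bash
sed -i 's/range(3)/range(10)/; s/F.append(s\["wrist_force"\])/F.append(np.r_[RG.T@s["wrist_force"],RG.T@s["moment"]])/; s/"F tool".*rel(/"F,M tool",f.round(2),rel(/' chk.py; python3 chk.py
```

```text
t 10.15 F,M tool [-1.67 -0.66 -3.07  0.11 -0.87 -0.02] (array([-0.001 , -0.0007, -0.0017]), array([0.01, 0.21, 0.04])) h -0.0017
[(144, 172, 169), (145, 186, 186), (146, 192, 193), (147, 193, 195), (148, 191, 193), (149, 174, 177), (150, 121, 127), (151, 83, 86), (152, 77, 77), (153, 85, 81), (154, 105, 97), (155, 129, 123), (156, 147, 143), (157, 155, 151), (158, 156, 152), (159, 156, 152)]
```

Converted, 0.002 m is 0.02, 0.0034 m is 0.034.

Request:
{"method": "step_hand", "body": {"motion": [[0,0.003,0,0.01,0,0,0],[0,0.005,0,0.02,0,0,0],[0,0.005,0,0.03,0,0,0],[0,0.005,0,0.034,0,0,0],[0,0.005,0,0.034,0,0,0],[0,0.005,0,0.034,0,0,0],[0,0.005,0,0.034,0,0,0]]}}

```text
time_s: 10.85
tcp_pos: [0.5002, -0.2125, 0.1193]
ee_rot: [[0.921, 0.298, 0.253], [0.287, -0.955, 0.079], [0.265, 0.0, -0.964]]
wrist_force: [-4.7, -1.6, 4.3]
gripper_width: 0.136
gripper_force: 30.0
```

```bash
python3 chk.py;  python3 - <<'E'
from h import *
from station import r, vision, sense
c=vision.capture("scene");w=dict(np.load("wl.npz"))
a=w["pixels"][125:225,200:325,::-1];b=c["pixels"][150:245,120:215,::-1]
cv2.imwrite("pics/v7.png",np.hstack([cv2.resize(a,(475,380),interpolation=cv2.INTER_CUBIC),cv2.resize(b,(325,380),interpolation=cv2.INTER_CUBIC)]))
E
```

```text
t 11.35 F,M tool [-3.97  0.06 -5.85 -0.06 -1.46 -0.02] (array([-0.001 , -0.0006, -0.005 ]), array([-0.  ,  0.26,  0.04])) h -0.005
[(144, 159, 151), (145, 181, 179), (146, 190, 191), (147, 193, 195), (148, 191, 194), (149, 174, 178), (150, 122, 129), (151, 84, 87), (152, 77, 77), (153, 84, 81), (154, 104, 96), (155, 128, 122), (156, 147, 143), (157, 155, 152), (158, 156, 153), (159, 156, 153)]
```

View pics/v7.png

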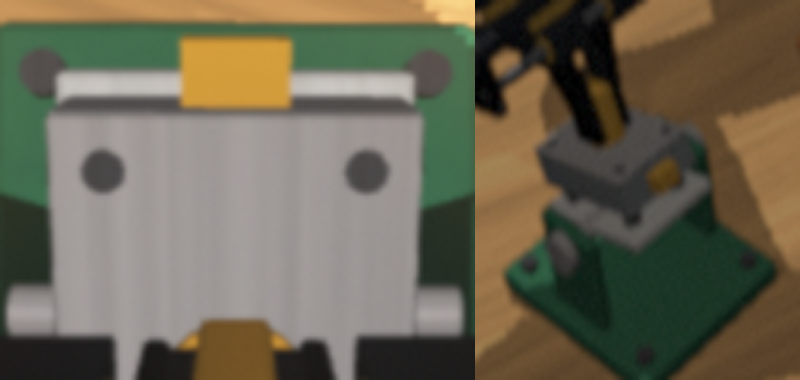

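The left half shows the cover's far edge (crop y 112, x 48–422) directly over the case wall below it (x 55–415), centred and parallel. The right half shows the cover closed flush on the case. The wrist reads about 3 N of lateral friction and a 0.2° tilt residue, so I'll relieve both.

Request:
{"method": "step_hand", "body": {"motion": [[0,-0.002,0,0,0,0.02,0],[0,-0.004,0,0,0,0.04,0],[0,-0.004,0,0,0,0.04,0],[0,-0.004,0,0,0,0.04,0]]}}

```text
time_s: 11.8
tcp_pos: [0.5002, -0.2126, 0.1193]
ee_rot: [[0.919, 0.298, 0.257], [0.287, -0.955, 0.08], [0.269, 0.0, -0.963]]
wrist_force: [-4.4, -0.5, 4.2]
gripper_width: 0.137
gripper_force: 30.0
```

```bash
python3 chk.py
```

```text
t 12.3 F,M tool [-3.79 -0.46 -5.52 -0.01 -1.38 -0.01] (array([-0.001 , -0.0006, -0.0051]), array([0.  , 0.02, 0.04])) h -0.0051
[(144, 149, 145), (145, 177, 178), (146, 188, 190), (147, 192, 195), (148, 191, 194), (149, 174, 181), (150, 122, 139), (151, 83, 92), (152, 77, 77), (153, 84, 80), (154, 103, 95), (155, 128, 121), (156, 147, 143), (157, 154, 151), (158, 156, 152), (159, 156, 152)]
```

Converted, -0.0006 m is -0.006, -0.0003 m is -0.003.

Request:
{"method": "step_hand", "body": {"motion": [[0,-0.003,0,0,0,0,0],[0,-0.006,0,0.001,0,0,0],[0,-0.006,0,0.001,0,0,0],[0,-0.006,0,0.001,0,0,0]]}}

```text
time_s: 12.7
tcp_pos: [0.5002, -0.2126, 0.1192]
ee_rot: [[0.919, 0.298, 0.258], [0.287, -0.955, 0.08], [0.27, 0.001, -0.963]]
wrist_force: [-3.5, 0.6, 5.9]
gripper_width: 0.139
gripper_force: 30.0
```

```bash
python3 chk.py
```

```text
t 13.2 F,M tool [-2.14 -1.07 -5.77  0.23 -1.   -0.02] (array([-0.001 , -0.0007, -0.0051]), array([ 0.02, -0.03,  0.05])) h -0.0051
[(144, 148, 143), (145, 176, 177), (146, 188, 190), (147, 192, 195), (148, 191, 194), (149, 174, 181), (150, 122, 139), (151, 83, 92), (152, 77, 77), (153, 84, 80), (154, 105, 96), (155, 128, 121), (156, 147, 143), (157, 154, 151), (158, 155, 152), (159, 156, 152)]
```

```bash
python3 -c "
from station import r, vision, sense
print(r.finish_job())"
```

```text
the job is handed in; nothing more can be done
None
```

The job is handed in at 13.2 s: the cover is on the case at the 15.8° slope, in line to about 0.5 mm by the camera, pressed with about 8 N (about 6 mm of the 12 mm travel by force and height), and the gripper still holds the turn; the jar, padlock, carton and screwdriver were left alone.

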